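Hold the big clip open over the load card's edge

ROBOT

A 6-joint arm with a two-finger parallel gripper is mounted at the origin on the work surface. World frame = base frame: x ahead of the robot, y to its left, z up, the work surface at z = 0. Lengths are in mm, angles in degrees, forces in N, time in s.
With the tool pointing down it reaches from about 350 to 850 mm from the base axis. Payload 8.1 kg.
Tool frame: the origin (TCP) lies between the finger pads; the fingertips stand 22 mm ahead of it and the grasp point (between the pads) lies 3 mm ahead of it (r.nose_length is the z of the fingertips in the tool frame, in mm); z points along the fingers, x is the direction in which the jaws open and shut, and the axes are right-handed (so a half turn about z gives the same grasp; the last joint's range is limited). The gripper opens to 85 mm and grips with 20 to 120 N. Pads are 22 mm wide; open, the fingers measure 114 mm over their backs; the gripper's body (76 mm by 85 mm) begins 54 mm behind the grasp point. The pads swing forward as they close: fully open they stand 13 mm farther back than shut.
Start: joints at [60.31, 7.471, 85.268, -0, 87.261, -4.893], TCP at [251.628, 544.691, 213.892] pointing down, gripper open.
Joint ranges: [-169.43, 169.43], [-51.17, 129.36], [1.28, 143.12], [-76.62, 256.62], [0, 156.53], [-152.29, 152.29]. Speed limits (degrees/s): [136.94, 136.94, 159.86, 180, 180, 180].

INTERFACE

Orientations are given as [roll, pitch, yaw] about the fixed x, y, z axes, in that order (R = Rz(yaw) Ry(pitch) Rx(roll)).
In Python, from bench import r gives the robot as it stands.
- The arm moves only by the shell command python3 -m jog 'ROWS' [FORCE]. ROWS is JSON, a list of rows, each a list of 5 numbers: the shift along the tool's x, y, z in m, then the turn about the tool's z in degrees, then the opening in per cent of the stroke, from 0 (shut) to 100 (fully open). A call has 1 to 8 rows; each row is the pose to reach, as a shift and turn from the pose measured when the call began, along the tool's axes at that moment; what a row does not reach only later rows make up. A row lasts 1/10 s, in which the tool goes at most 50 mm and 8.59 degrees, less where a joint would pass 70% of its speed; a pose out of reach is approached as far as the arm can. A call with a gripper value outside its range is refused whole. The fingers move at their own pace and stop on an object; FORCE is the grip in N (left out, the last holds). Time passes only in rows, so rows that repeat a pose let the fingers close. It gives the time, the measured TCP pose, the force and the opening at its end, in the units of the state.
- r.sense(): the state, without advancing time (a new reading comes with each control period).
- r.snapshot(name): name is "scene" or "side" or "wrist"; returns a dict with "image" (384x512x3 uint8, red, green, blue), "K" (3x3 intrinsics, pixels), "T" (4x4, takes a point from camera to world coordinates); the wrist camera has in their place "tool_from_camera" (4x4, takes a point from camera to tool coordinates, whose origin is the TCP and whose axes are the tool frame's). Camera axes: x right, y down, z forward; pixel columns grow to the right and rows downward; lengths in mm; the calibration is good to about 2 mm. A picture is of the moment at which its call begins: read the wrist's pose just before it. There is no depth.
- r.hand_in(): hands the job in, once; it reports no verdict.
Trained networks look in a picture, given as the dict that the camera call returned (one of the last four; its "shot" number tells which), for a name from the list of things; names that differ only in an ending like _2 or _b are one class to them, and where a whole thing is asked for, a point or a joint stands for the part that bears it (a point fixed in the world has none). Each returns a list of dicts, best first, with "conf" (0 to 1); they miss things now and then, are a little off and sometimes report something else, mostly with a low value. They report only what shows in the picture. A call takes as long as a camera call. They do not tell look-alikes from the thing itself.
- r.search_frame(picture, label): "bbox" ([left, top, right, bottom] in pixels, round what is visible of it).
- r.pinpoint(picture, label): "uv" ([column, row] in pixels: a listed point, or the origin of a listed thing).
The state is a dict: "time": time; "joint_pos": joint angles; "qd": joint speeds; "joint_efforts": joint torques, N m; "tool_pos": TCP position; "tcp_rot": TCP orientation; "ft_force": force on the tool from outside, world axes, zero at the start; "wrist_torque": the same for the moment, N m; "finger_gap": finger opening in mm.
Only numpy, scipy, OpenCV 4.12 (cv2) and the standard library are available. Lean on these libraries where they do the work, as an engineer would, in place of code of your own. Each camera call takes 0.05 s, during which the arm holds its last target. There are 200 camera calls.

TASK

On the washer lid, draw the card tray's movable divider fully back to its end stop, away from the tall load card, so that there is room beside the card. Then pick up the big spring clip by its two handles, squeeze it right open, keep it level and bring its jaws round an upright side edge of the tall card, above the tray's wall, where a receipt is about to be slipped in. Finish while still holding the clip gaping there in the air, the card's edge well inside the jaws and nothing of the clip touching the card or tray; don't strike or bite the card on the way, and leave the other things where they are.

Things in the scene. Friction and masses are not known exactly. Their poses are not given: they have to be found in the camera images.
- tray: hard white plastic card tray fixed to the lid, 250 (x) x 124 (y) x 45 mm high, left or right of the clip. Origin: centre of its underside; x along its length, z up. Wall slots hold cards upright, square to x: the tall card at x = +45 mm, two short ones (tops 74 mm above the lid) at +80 and +97.5 mm. The movable divider rides on the long walls (cross bar to 53 mm above the lid, 65 mm either side).
- card: the tall load card, stiff and plain, 3 mm thick (x), 105 mm wide (y), 148 mm tall (z), fixed upright in the tray, its top 152 mm above the lid. Origin: centre of its lower edge, 4 mm above the lid; axes parallel to the tray's. Its two upright side edges stand free of the tray's walls from 45 mm to 152 mm above the lid.
- card_edge_l (a point): point on the tall card's upright side edge at card y = +52.5 mm, 104 mm above the lid
- card_edge_r (a point): point on the tall card's other upright side edge at card y = -52.5 mm, 104 mm above the lid
- slide (a joint): movable divider of the tray (m), growing along the tray's -x: at 0 its plate's middle is 12 mm from the tall card's, at 0.100 (end stop) 112 mm. It begins between 0 and 0.012, where it leaves no room for the open jaws. Slides at about 2 N and stays where it is left. Plate 96 mm wide, 4 mm thick, top 128 mm above the lid.
- slide_grip (a point): centre of the top of the divider's thumb grip, 176 mm above the lid. The grip is an upright block 14 mm (tray x) x 34 mm (tray y), standing 47 mm above the divider's head (top 129 mm above the lid), its middle 18 mm behind the plate's middle (away from the card). Pinch it from above across its 34 mm.
- clip: the big grey plastic spring clip, about 0.08 kg, 132 mm long, 36 mm high, loose on the lid, its steel pin upright. Origin: lower end of the pin, on the lid; z up. +x to the jaws (tips at +62 mm), -x to the handles (ends at -70 mm), y across; alike left and right. Shut, the handles are 61 mm wide over the ends, 51 mm at x = -50 mm; squeezed fully they are parallel, 28 mm over their outsides.
- clip_tip (a point): midway between the two jaw tips: 62 mm ahead of the pin, 18 mm above the clip's underside. With the clip right open the tips stand 30 mm apart inside; the mouth between them is free back to the pin (radius 6.5 mm), and the jaws are 50 mm wide over their outsides.
- clip_handles (a point): midway between the two handles, 50 mm behind the pin, 18 mm above the clip's underside: a good place to grip, squeezing along the clip's y
- clip_a (a joint): how far each half of the clip has turned from shut (rad): 0 = jaws shut, 0.25 = right open, against a stop. A spring shuts it: pinched 50 mm behind the pin each finger needs about 7 N to begin and 12 N to hold it right open; both halves turn alike.
- caddy_rim (a point): bystander: point on the rim of the freely turning caddy (turntable, radius 85 mm, with two cups that hold a brush and a scoop, up to 185 mm tall), 84 mm from its axis, 26 mm up. It stands on the other side of the clip from the tray.
- jar: bystander: small glass jar with a steel lid, diameter 60 mm, 86 mm tall; origin: centre of its underside
- steel_peg: bystander: small stainless steel clothes peg lying flat, 60 x 14 x 11 mm; origin: middle of its underside
- wood_peg: bystander: small wooden clothes peg lying flat, 72 x 15 x 11 mm; origin: middle of its underside
- spray: bystander: upright spray bottle, diameter 72 mm, 225 mm tall; origin: centre of its underside
- cup: bystander: white measuring cup, diameter 72 mm, 70 mm tall; origin: centre of its underside
There are look-alikes about, which are no part of the job. Of the things like the clip, leave any that is purple; of the rest the smaller one is meant.

How it is judged:
By the outcome, as a careful person would: the job done as asked, in the order asked, and still so for the second after the job is handed in, while the arm keeps its last pose, push and grip.
It also fails if it takes over 51 s, if anything falls off the work surface, if the arm or the gripper's body presses on something with over 40 N, if the wrist force passes 120 N, or if a joint passes its speed limit or range.

## Working session

There is one attempt and no reset: what is moved stays moved. The work goes in short steps, Python scripts to look and compute and a shell command to move; the robot and the scene stay as the last step left them, time stands still between calls to the robot, and variables do not carry over. Pictures are saved under pics/ and viewed, about 8 in all and at most 12, crops included, and the job is handed in when it is done.

```bash
ls; mkdir -p pics; cat > h.py <<'E'
import numpy as np, cv2
from bench import r
from scipy.spatial.transform import Rotation as R
def toolT():
    s=r.sense(); T=np.eye(4); T[:3,:3]=R.from_euler('xyz',s['tcp_rot'],degrees=True).as_matrix(); T[:3,3]=s['tool_pos']; return T
def snap(n):
    W=toolT() if n=='wrist' else None
    p=r.snapshot(n)
    p['Tw']=W@np.array(p['tool_from_camera']) if n=='wrist' else np.array(p['T'])
    return p
def ray(p,uv):
    d=np.linalg.solve(np.array(p['K']),[uv[0],uv[1],1.]); T=p['Tw']; return T[:3,3],T[:3,:3]@d
def atz(p,uv,z):
    o,d=ray(p,uv); return (o+d*(z-o[2])/d[2]).round(1)
def tri(L):
    A=0;b=0
    for p,uv in L:
        o,d=ray(p,uv); d=d/np.linalg.norm(d); M=np.eye(3)-np.outer(d,d); A=A+M;b=b+M@o
    x=np.linalg.solve(A,b)
    return x.round(1),[round(float(np.linalg.norm(np.cross(x-ray(p,u)[0],ray(p,u)[1]/np.linalg.norm(ray(p,u)[1])))),1) for p,u in L]
def proj(p,X):
    c=np.linalg.inv(p['Tw'])@np.append(X,1); q=np.array(p['K'])@c[:3]; return (q[:2]/q[2]).round(1)
def totool(v): # world shift -> tool axes, in m
    return (toolT()[:3,:3].T@np.array(v,float)/1000).round(4)
def save(n,im,box=None,f=1):
    if box: im=im[box[1]:box[3],box[0]:box[2]]
    im=cv2.resize(im,None,fx=f,fy=f,interpolation=cv2.INTER_CUBIC)
    cv2.imwrite('pics/'+n+'.png',im[...,::-1])
E
python3 - <<'E'
from h import *
a=snap('scene');b=snap('side');w=snap('wrist')
save('all0',np.vstack([np.hstack([a['image'],b['image']])]),f=.78)
print(r.sense()); print(toolT().round(3))
for n,p in (('scene',a),('side',b)):
  print(n,p['Tw'].round(2).tolist())
  for l in ['clip','clip_tip','clip_handles','tray','card','card_edge_l','card_edge_r','slide_grip','jar','caddy_rim','spray','cup']:
    print(l,[(np.round(d['uv']).tolist(),round(d['conf'],2)) for d in r.pinpoint(p,l)])
E
```

```text
pics
{'time': 0.15, 'joint_pos': array([ 6.03093590e+01,  7.50477492e+00,  8.53169560e+01,  2.93813408e-03,
        8.72601607e+01, -4.89308092e+00]), 'qd': array([-0.05197317, -0.08272247, -0.33849312,  0.06337649, -0.01032432,
        0.03384513]), 'joint_efforts': array([ 5.65400514e-04, -5.70071197e+01, -5.01156378e+01, -1.94034783e-04,
        9.72044596e-03,  4.60716751e-05]), 'tool_pos': array([251.38634783, 544.30222628, 213.07025936]), 'tcp_rot': array([-1.79990091e+02,  8.13428585e-02,  6.52023044e+01]), 'ft_force': array([ 0.14251518,  0.91604948, -0.79477778]), 'wrist_torque': array([0.00648996, 0.03297902, 0.02840419]), 'finger_gap': 85.24583714240889}
[[ 4.19000e-01  9.08000e-01 -1.00000e-03  2.51386e+02]
 [ 9.08000e-01 -4.19000e-01 -1.00000e-03  5.44302e+02]
 [-1.00000e-03 -0.00000e+00 -1.00000e+00  2.13070e+02]
 [ 0.00000e+00  0.00000e+00  0.00000e+00  1.00000e+00]]
scene [[0.61, 0.68, -0.41, 1100.68], [0.79, -0.51, 0.33, -462.85], [0.01, -0.53, -0.85, 1370.59], [0.0, 0.0, 0.0, 1.0]]
clip [([94.0, 231.0], 0.96), ([159.0, 210.0], 0.84)]
clip_tip [([133.0, 199.0], 0.9),
[... 617 characters left out ...]
.87, -1007.63], [0.02, -0.87, -0.49, 714.39], [0.0, 0.0, 0.0, 1.0]]
clip [([132.0, 359.0], 0.98), ([169.0, 292.0], 0.76), ([266.0, 250.0], 0.66)]
clip_tip [([91.0, 347.0], 0.86), ([286.0, 253.0], 0.79), ([140.0, 301.0], 0.73)]
clip_handles [([193.0, 271.0], 0.76), ([251.0, 240.0], 0.74), ([165.0, 353.0], 0.6)]
tray [([251.0, 196.0], 0.79), ([326.0, 288.0], 0.4)]
card [([265.0, 196.0], 0.68), ([266.0, 161.0], 0.32)]
card_edge_l [([269.0, 176.0], 0.61), ([265.0, 164.0], 0.49)]
card_edge_r [([269.0, 176.0], 0.61), ([265.0, 164.0], 0.49)]
slide_grip [([257.0, 152.0], 0.7), ([254.0, 239.0], 0.62)]
jar [([342.0, 233.0], 0.8)]
caddy_rim [([326.0, 286.0], 0.57)]
spray [([223.0, 173.0], 0.64)]
cup []
```

View pics/all0.png

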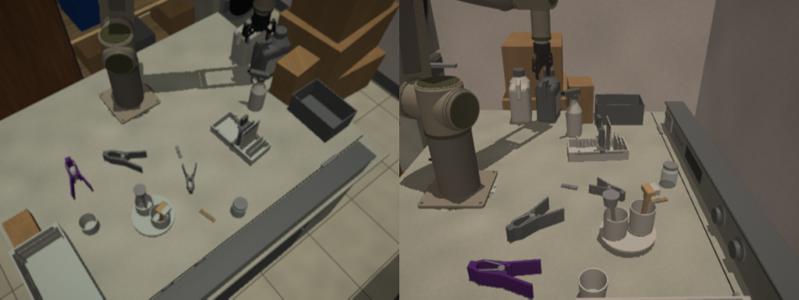

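Candidates for the clip (full-res scene pixels): the purple one at (94,231), a large dark grey one at (159,210), and a smaller grey one at about (244,228). By the description it should be the smaller grey one. I'll check that with a close crop.

```bash
python3 - <<'E'
from h import *
a=snap('scene');b=snap('side')
for n,p in (('s',a),('d',b)):
  for l in ['clip','clip_tip','clip_handles']:
    print(n,l,[(np.round(d['uv'],1).tolist(),round(d['conf'],2),atz(p,d['uv'],0 if l=='clip' else 18).tolist()) for d in r.pinpoint(p,l)])
for l in ['steel_peg','wood_peg','jar','spray','cup','tray','card','slide_grip','card_edge_l','caddy_rim']:
  A=r.pinpoint(a,l);B=r.pinpoint(b,l)
  z={'slide_grip':176,'card':4,'card_edge_l':104,'caddy_rim':26}.get(l,0)
  print(l,[atz(a,d['uv'],z).tolist() for d in A[:2]],[atz(b,d['uv'],z).tolist() for d in B[:2]])
im1=cv2.resize(a['image'][110:290,190:380],None,fx=3,fy=3,interpolation=cv2.INTER_CUBIC)
im2=cv2.resize(b['image'][130:300,205:375],None,fx=2,fy=2,interpolation=cv2.INTER_CUBIC)
im1=cv2.resize(a['image'][130:280,215:355],(420,450),interpolation=cv2.INTER_CUBIC)
im2=cv2.resize(b['image'][130:280,210:335],(375,450),interpolation=cv2.INTER_CUBIC)
save('crop1',np.hstack([im1,im2]))
E
```

```text
s clip [([157.7, 206.6], 0.94, [277.1, -207.1, 0.0]), ([94.7, 230.3], 0.83, [230.6, -417.2, 0.0]), ([243.8, 231.6], 0.72, [526.9, -33.5, 0.0])]
s clip_tip [([135.6, 199.9], 0.85, [221.3, -255.5, 18.0]), ([85.0, 204.7], 0.72, [136.7, -398.4, 18.0]), ([243.2, 246.0], 0.61, [574.2, -71.5, 18.0]), ([304.5, 272.0], 0.45, [758.0, 25.3, 18.0])]
s clip_handles [([177.4, 204.8], 0.94, [321.3, -154.7, 18.0]), ([242.1, 213.2], 0.71, [476.6, -2.6, 18.0]), ([104.9, 242.8], 0.65, [301.4, -413.1, 18.0]), ([214.5, 288.3], 0.54, [634.3, -224.4, 18.0])]
d clip [([266.7, 247.1], 0.97, [523.7, -25.3, 0.0]), ([133.2, 361.3], 0.9, [233.5, -409.2, -0.0]), ([169.7, 291.9], 0.6, [279.3, -207.0, 0.0])]
d clip_tip [([91.4, 344.0], 0.81, [146.2, -380.7, 18.0]), ([288.6, 253.3], 0.8, [578.0, -77.8, 18.0]), ([142.1, 301.9], 0.79, [225.3, -260.2, 18.0])]
d clip_handles [([166.0, 358.5], 0.87, [300.8, -418.3, 18.0]), ([191.1, 270.6], 0.79, [326.1, -149.4, 18.0]), ([253.6, 239.4], 0.64, [487.2, -14.0, 18.0])]
steel_peg [[375.6, 6.9, 0.0]] [[378.6, 2.1, 0.0]]
wood_peg [[696.6, -71.5, 0.0], [385.8, 455.6, 0.0]] [[706.2, -53.7, 0.0]]
jar [[750.3, 30.0, 0.0]] [[744.0, 31.7, 0.0], [566.4, 412.4, 0.0]]
spray [[383.2, 458.5, 0.0]] [[388.5, 440.0, 0.0], [514.0, 633.6, 0.0]]
cup [[448.9, -452.6, 0.0]] [[754.3, 41.0, 0.0]]
tray [[490.4, 274.2, 0.0], [475.7, 2.5, 0.0]] []
card [[544.0, 260.1, 4.0]] [[532.8, 265.3, 4.0]]
slide_grip [[497.3, 257.8, 176.0]] [[491.2, 228.4, 176.0]]
card_edge_l [[526.4, 334.8, 104.0]] [[548.5, 207.8, 104.0], [527.7, 312.9, 104.0]]
caddy_rim [[650.5, -225.2, 26.0], [545.3, 259.8, 26.0]] [[644.5, -231.8, 26.0], [549.3, 357.4, 26.0]]
```

View pics/crop1.png

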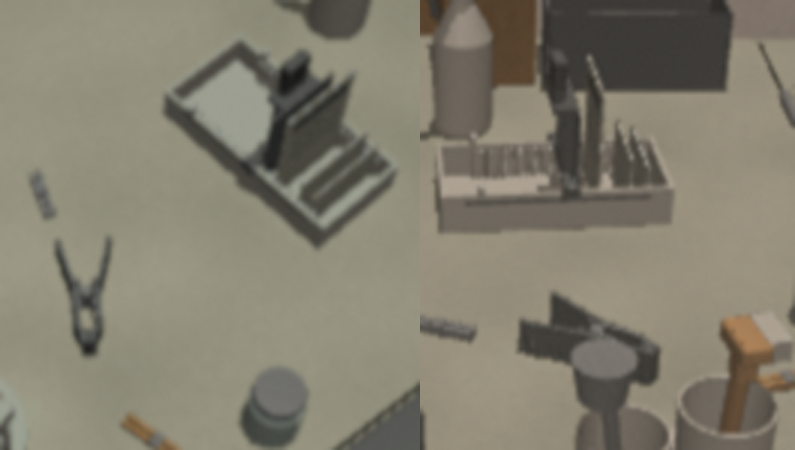

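The crop confirms it: the small grey clip (scene about (244,230)) has its tips at (245,246) toward the caddy and its handles toward (242,212), and it is shorter than the other grey one. Next I'll fit the tray from its rim corners.

```bash
python3 - <<'E'
from h import *
a=snap('scene')
C=[(167,98),(243,40),(397,172),(318,244)]
W=[atz(a,(215+u/3,130+v/3),z) for (u,v),z in zip(C,[45,45,45,45])]
for w in W: print(w)
for i in range(4):
  d=W[(i+1)%4]-W[i]; print(np.linalg.norm(d[:2]).round(1),np.degrees(np.arctan2(d[1],d[0])).round(1))
print('c',np.mean(W,0))
print('caddy',atz(a,(153/.78,213/.78),26))
t=np.array([-8.,0]);
print(totool([497-251.4,260-544.3,240-213]), r.nose_length)
E
```

```text
[387.9 187.5  45. ]
[376.  312.1  45. ]
[621.6 328.8  45. ]
[637.6 196.2  45. ]
125.2 95.5
246.2 3.9
133.6 -83.1
249.9 -178.0
c [505.775 256.15   45.   ]
caddy [ 563.7 -242.2   26. ]
[-0.1551  0.3422 -0.027 ] 22.0
```

```bash
python3 -m jog '[[0,0.01,-0.04,0,100],[-0.01,0.03,-0.08,-4,100],[-0.03,0.07,-0.09,-8,100],[-0.05,0.11,-0.09,-12,100],[-0.07,0.155,-0.09,-16,100],[-0.09,0.2,-0.09,-20,100],[-0.11,0.245,-0.09,-24,100],[-0.13,0.285,-0.09,-29,100]]'
python3 -m jog '[[-0.034,0.040,0,0,100],[-0.034,0.04,0,0,100],[-0.034,0.04,0,0,100],[-0.034,0.04,0,0,100]]'
python3 - <<'E'
from h import *
w=snap('wrist');a=snap('scene');b=snap('side')
save('w1',w['image'],f=1.2)
print(r.sense()['tool_pos'],r.sense()['tcp_rot'])
for l,z in [('slide_grip',176),('card',4),('card_edge_l',104),('card_edge_r',104),('tray',0)]:
  for n,p in (('w',w),('s',a),('d',b)):
    print(l,n,[(np.round(d['uv']).tolist(),round(d['conf'],2),atz(p,d['uv'],z).tolist()) for d in r.pinpoint(p,l)])
E
```

```text
time: 3.6
tool_pos: [457.1, 305.3, 304.1]
tcp_rot: [180.0, -0.0, 94.4]
ft_force: [0.6, 0.6, 0.2]
finger_gap: 85.3
time: 4.0
tool_pos: [499.1, 274.9, 304.1]
tcp_rot: [180.0, -0.0, 94.4]
ft_force: [-0.6, -0.1, -0.2]
finger_gap: 85.8
[498.68737499 275.54172925 304.27406429] [ 1.79959224e+02 -2.09122303e-02  9.44618251e+01]
slide_grip w [([243.0, 182.0], 0.95, [503.3, 266.6, 176.0])]
slide_grip s [([313.0, 151.0], 0.66, [503.4, 259.2, 176.0])]
slide_grip d [([253.0, 148.0], 0.89, [491.3, 256.6, 176.0])]
card w [([242.0, 178.0], 0.56, [539.5, 261.7, 4.0])]
card s [([315.0, 186.0], 0.93, [535.5, 267.2, 4.0]), ([324.0, 131.0], 0.34, [371.9, 457.9, 4.0])]
card d [([267.0, 196.0], 0.67, [543.3, 259.9, 4.0]), ([215.0, 240.0], 0.39, [378.3, 4.2, 4.0])]
card_edge_l w [([202.0, 200.0], 0.69, [549.6, 213.0, 104.0]), ([284.0, 201.0], 0.57, [543.2, 322.5, 104.0])]
card_edge_l s [([332.0, 158.0], 0.74, [529.5, 333.4, 104.0]), ([308.0, 177.0], 0.58, [538.7, 219.1, 104.0])]
card_edge_l d [([262.0, 162.0], 0.5, [526.5, 315.3, 104.0])]
card_edge_r w [([202.0, 200.0], 0.69, [549.6, 213.0, 104.0]), ([284.0, 201.0], 0.57, [543.2, 322.5, 104.0])]
card_edge_r s [([332.0, 158.0], 0.74, [529.5, 333.4, 104.0]), ([308.0, 177.0], 0.58, [538.7, 219.1, 104.0])]
card_edge_r d [([262.0, 162.0], 0.5, [526.5, 315.3, 104.0])]
tray w [([246.0, 153.0], 0.67, [498.0, 266.5, 0.0])]
tray s [([308.0, 180.0], 0.67, [499.1, 269.0, 0.0])]
tray d [([249.0, 195.0], 0.93, [482.7, 271.2, 0.0])]
```

View pics/w1.png

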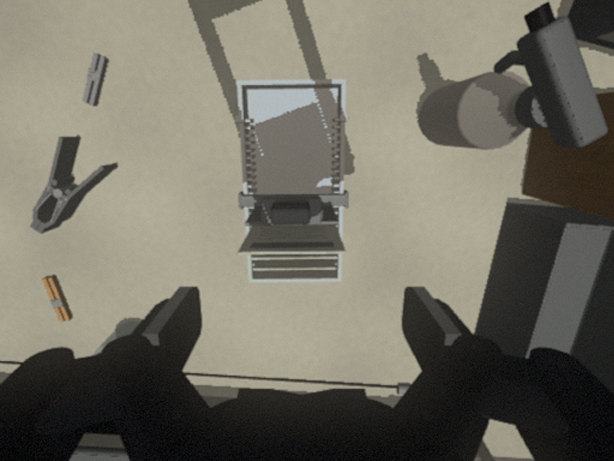

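The wrist view (1.2x) shows the tray head-on with its rim corners at (237,80), (345,80), (341,281) and (248,281). The thumb grip is at about (291,212) and the card just behind it at about (292,240). The clip lies at left, pin (60,190), tips (37,229), handle ends (68,137) and (115,165).

```bash
python3 - <<'E'
from h import *
w=snap('wrist')
f=lambda u,v,z:atz(w,(u/1.2,v/1.2),z)
W=[f(237,80,45),f(345,80,45),f(341,281,45),f(248,281,45)]
for i in range(4):
  d=W[(i+1)%4]-W[i]; print(W[i],np.linalg.norm(d[:2]).round(1),np.degrees(np.arctan2(d[1],d[0])).round(1))
print('c',np.mean(W,0))
print('grip',f(291,212,176),'card top edge ends',f(239,251,152),f(346,251,152))
print('clip pin',f(60,190,36),'tips',f(37,229,18),'h',f(68,137,36),f(115,165,36))
for l,z in [('clip',0),('clip_tip',18),('clip_handles',18)]:
    print(l,[(np.round(d['uv']).tolist(),round(d['conf'],2),atz(w,d['uv'],z).tolist()) for d in r.pinpoint(w,l)])
im=cv2.resize(w['image'][60:245,185:305],None,fx=3.2,fy=3.2,interpolation=cv2.INTER_CUBIC)
save('w2',im)
E
```

```text
[380.1 191.8  45. ] 122.6 94.3
[371.  314.1  45. ] 248.3 5.1
[618.3 336.2  45. ] 124.5 -85.7
[627.6 212.   45. ] 248.3 -175.3
c [499.25  263.525  45.   ]
grip [498.2 264.9 176. ] card top edge ends [546.3 216.8 152. ] [538.6 320.4 152. ]
clip pin [524.3 -30.2  36. ] tips [584.7 -80.6  18. ] h [458.2 -12.7  36. ] [487.7  41.5  36. ]
clip [([62.0, 158.0], 0.79, [530.0, -35.6, 0.0])]
clip_tip [([38.0, 189.0], 0.61, [580.2, -68.4, 18.0])]
clip_handles [([70.0, 129.0], 0.8, [480.3, -6.3, 18.0])]
```

View pics/w2.png

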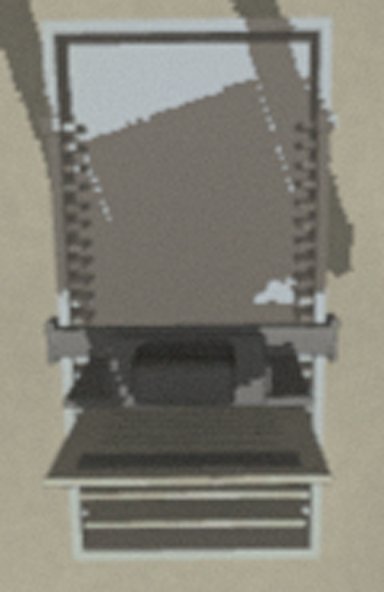

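```bash
python3 -m jog '[[-0.005,0.001,0.03,0,100],[-0.009,0.002,0.075,0,100],[-0.009,0.002,0.115,0,100],[-0.009,0.002,0.145,0,100],[-0.009,0.002,0.145,0,100],[-0.009,0.002,0.145,0,30],[-0.009,0.002,0.145,0,30],[-0.009,0.002,0.145,0,30]]' 40
python3 -m jog '[[0,0,0,0,30],[0,0,0,0,30],[0,0,0,0,30]]'
python3 - <<'E'
from h import *
w=snap('wrist'); save('w3',w['image'],f=1)
print(totool([-99.7,-8.2,0]), totool([-99.3,-11,0]))
E
```

```text
time: 5.9
tool_pos: [503.9, 266.3, 161.9]
tcp_rot: [179.7, -0.1, 94.4]
ft_force: [-0.0, -0.3, -0.3]
finger_gap: 44.1
time: 6.2
tool_pos: [504.2, 266.4, 162.6]
tcp_rot: [179.7, -0.1, 94.4]
ft_force: [-0.5, -0.8, 0.1]
finger_gap: 25.4
[-0.0006 -0.1    -0.0005] [-0.0034 -0.0998 -0.0005]
```

View pics/w3.png

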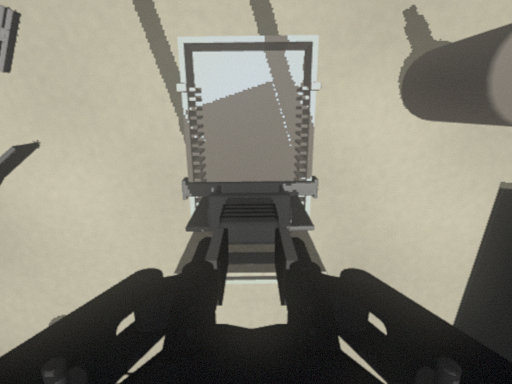

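```bash
python3 - <<'E'
from h import *
w=snap('wrist'); print(w['Tw'][:3,3].round(0), w['Tw'][:3,2].round(2))
for x in (470,480,490,500): print(x,[proj(w,np.array([x,y,z])).tolist() for y,z in((249,176),(283,176),(249,129),(283,129))])
print([(d['uv'],d['conf'],atz(w,d['uv'],176)) for d in r.pinpoint(w,'slide_grip')])
print('tips',proj(w,np.array([504,266-13,140])),proj(w,np.array([504,266+13,140])))
a=snap('side'); save('s3',a['image'],(200,90,330,220),4.5)
E
```

```text
[435. 260. 322.] [ 0.28  0.02 -0.96]
470 [[223.9, 176.2], [288.0, 180.9], [230.1, 160.5], [279.4, 164.2]]
480 [[223.0, 194.3], [285.9, 198.8], [229.3, 174.7], [277.9, 178.3]]
490 [[222.2, 211.8], [283.9, 216.1], [228.6, 188.5], [276.5, 191.9]]
500 [[221.3, 228.6], [282.0, 232.7], [227.8, 201.9], [275.1, 205.3]]
[([249.9, 237.6], 0.95, array([504.3, 265.3, 176. ]))]
tips [232.2 213. ] [270.  215.6]
```

View pics/s3.png

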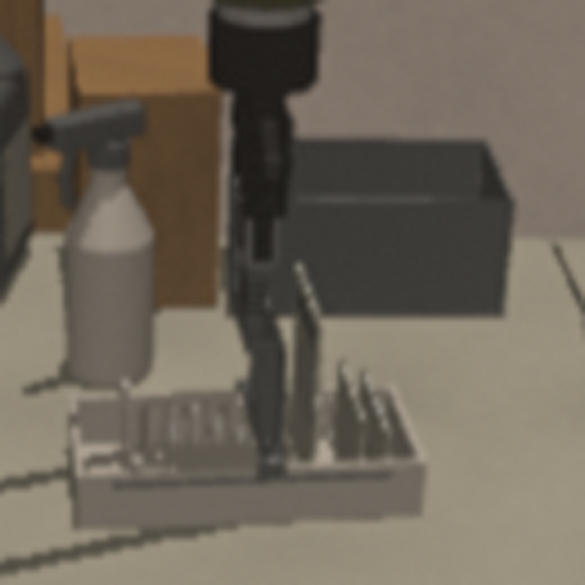

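```bash
python3 -m jog '[[0,0,0,0,15],[0,0,0,0,15],[0,0,0,0,15],[0,0,0,0,15]]' 40; python3 - <<'E'
from h import *
w=snap('wrist'); save('w4',w['image'],(180,150,330,320),3.5)
E
```

```text
time: 6.8
tool_pos: [503.8, 266.2, 161.8]
tcp_rot: [179.7, -0.1, 94.4]
ft_force: [-0.1, -0.2, -0.4]
finger_gap: 12.4
```

View pics/w4.png

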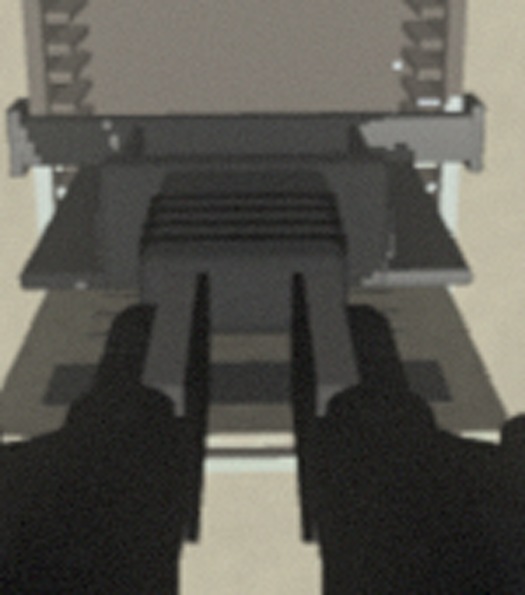

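```bash
python3 - <<'E'
from h import *
b=snap('side');a=snap('scene');w=snap('wrist')
for X in ([504,266,140],[504,266,162],[504,266,176],[504,266,195],[488,265,176],[504,266,129],[544,267,152]): print(X,proj(b,np.array(X)),proj(a,np.array(X)),proj(w,np.array(X)))
print(np.array(w['K']).round(1).tolist(), np.array(w['tool_from_camera']).round(2).tolist())
print(r.sense()['tool_pos'])
im1=cv2.resize(a['image'][110:220,255:365],(440,440),interpolation=cv2.INTER_CUBIC)
im2=cv2.resize(b['image'][120:190,225:285],(360,420),interpolation=cv2.INTER_CUBIC)
im2=cv2.copyMakeBorder(im2,0,20,0,0,cv2.BORDER_CONSTANT)
save('c5',cv2.convertScaleAbs(np.hstack([im1,im2]),alpha=1.8,beta=20))
E
```

```text
[504, 266, 140] [256.7 157.7] [313.4 156.8] [251.3 214.9]
[504, 266, 162] [256.9 151.3] [314.3 152.7] [251.3 227.9]
[504, 266, 176] [257.  147.3] [314.8 150. ] [251.4 238. ]
[504, 266, 195] [257.2 141.7] [315.6 146.3] [251.5 254.7]
[488, 265, 176] [252.  147.3] [311.3 146.9] [251.8 211.1]
[504, 266, 129] [256.5 160.8] [313.  158.8] [251.2 209.4]
[544, 267, 152] [269.3 154.2] [322.5 162.5] [248.4 276.1]
[[283.9, 0.0, 251.1], [0.0, 283.9, 192.2], [0.0, 0.0, 1.0]] [[1.0, -0.0, -0.0, -0.29], [0.0, 0.96, 0.28, -68.77], [0.0, -0.28, 0.96, -160.13], [0.0, 0.0, 0.0, 1.0]]
[503.79019067 266.2193511  161.82822086]
```

View pics/c5.png

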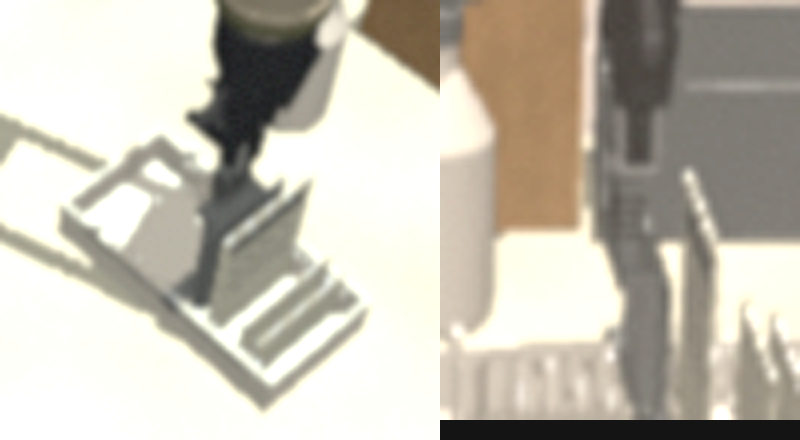

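The fingers closed to 12 mm with no contact, so the grip is not between them. Both views suggest the fingertips sit higher than the nominal tool frame implies. I'll open, go 20 mm lower (clear on either reading) and close again.

```bash
python3 -m jog '[[0,0,0,0,100],[0,0,0,0,100],[0,0,0,0,100],[0,0,0,0,100],[0,0,0,0,100],[0,0,0,0,100]]' 40;  python3 -m jog '[[0,0,0.008,0,100],[0,0,0.014,0,100],[0,0,0.02,0,100],[0,0,0.02,0,100]]'; python3 -m jog '[[0,0,0,0,20],[0,0,0,0,20],[0,0,0,0,20],[0,0,0,0,20],[0,0,0,0,20],[0,0,0,0,20]]' 40
```

```text
time: 7.6
tool_pos: [503.8, 266.2, 161.8]
tcp_rot: [179.7, -0.1, 94.4]
ft_force: [0.1, 1.0, -0.4]
finger_gap: 85.3
time: 8.0
tool_pos: [502.9, 265.8, 140.0]
tcp_rot: [179.9, -0.0, 94.3]
ft_force: [0.2, -0.2, -0.7]
finger_gap: 85.5
time: 8.6
tool_pos: [503.4, 265.1, 140.7]
tcp_rot: [179.8, 0.0, 94.3]
ft_force: [-0.4, -5.3, 3.9]
finger_gap: 32.6
```

Gripped: the gap stopped at 32.6 mm. So the effective fingertips are about 45 mm higher than stated, which I'll allow for on the clip. Now I'll draw the divider back.

```bash
python3 -m jog '[[0,-0.006,0,0,20],[0,-0.018,0,0,20],[0,-0.03,0,0,20],[0,-0.042,0,0,20],[0,-0.054,0,0,20],[0,-0.066,0,0,20],[0,-0.078,0,0,20],[0,-0.084,0,0,20]]'; python3 -m jog '[[0,-0.003,0,0,20],[0,-0.006,0,0,20],[0,-0.006,0,0,20]]'
```

```text
time: 9.4
tool_pos: [419.0, 257.7, 140.7]
tcp_rot: [179.8, 0.1, 94.3]
ft_force: [3.6, -7.4, 0.8]
finger_gap: 33.0
time: 9.7
tool_pos: [414.6, 257.2, 140.8]
tcp_rot: [179.5, 0.1, 94.3]
ft_force: [12.9, -1.9, -7.5]
finger_gap: 32.9
```

```bash
python3 -m jog '[[0,-0.003,0,0,20],[0,-0.004,0,0,20]]';  python3 - <<'E'
from h import *
a=snap('scene');b=snap('side')
for l,z in [('slide_grip',176),('card_edge_r',104)]:
  for p in (a,b): print(l,[(d['conf'],atz(p,d['uv'],z)) for d in r.pinpoint(p,l)[:2]])
print(r.sense()['ft_force'])
E
```

```text
time: 9.9
tool_pos: [414.5, 257.2, 140.9]
tcp_rot: [179.0, 0.1, 94.3]
ft_force: [30.6, 2.0, -20.4]
finger_gap: 33.0
slide_grip [(0.78, array([413.9, 259.1, 176. ]))]
slide_grip [(0.74, array([413.1, 240.5, 176. ]))]
card_edge_r [(0.86, array([536.1, 217.5, 104. ])), (0.85, array([528.4, 321.7, 104. ]))]
card_edge_r [(0.6, array([541.2, 215.4, 104. ])), (0.56, array([529.8, 308.2, 104. ]))]
[ 26.62389093   1.70531452 -17.3045809 ]
```

The divider is at its end stop: the force climbs to 30 N with no further motion, and the grip is near x=414. Now I'll relax, release, rise and go over the clip, turning on the way.

```bash
python3 -m jog '[[0,0.001,0,0,20],[0,0.001,0,0,100],[0,0.001,0,0,100],[0,0.001,0,0,100],[0,0.001,0,0,100],[0,0.001,-0.03,0,100],[0,0.001,-0.07,0,100],[0,0.001,-0.09,0,100]]'
python3 -m jog '[[-0.025,0.005,0,8.5,100],[-0.06,0.01,0,17,100],[-0.1,0.015,0,25.5,100],[-0.14,0.02,0,34,100],[-0.18,0.025,0,42.5,100],[-0.215,0.03,0,51,100],[-0.245,0.037,0,59.5,100],[-0.266,0.044,0,68,100]]'
python3 -m jog '[[0,0,0,8.5,100],[0,0,0,17,100],[0,0,0,25.5,100],[0,0,0,34,100],[0,0,0,42.5,100],[0,0,0,51,100],[0,0,0,59.5,100],[0,0,0,68,100]]'
python3 -m jog '[[0,0,0,8.5,100],[0,0,0,17,100],[0,0,0,25.5,100],[0,0,0,34,100],[0,0,0,42.5,100],[0,0,0,51,100],[0,0,0,59.5,100],[0,0,0,68,100]]'
python3 - <<'E'
from h import *
s=r.sense();print(s['joint_pos'].round(1))
a=snap('scene')
print([(d['conf'],atz(a,d['uv'],176)) for d in r.pinpoint(a,'slide_grip')[:1]])
w=snap('wrist'); save('w6',w['image'],f=1.4)
for l,z in [('clip',0),('clip_tip',18),('clip_handles',18)]:
    print(l,[(np.round(d['uv']).tolist(),round(d['conf'],2),atz(w,d['uv'],z).tolist()) for d in r.pinpoint(w,l)])
E
```

```text
time: 11.0
tool_pos: [414.8, 257.9, 234.5]
tcp_rot: [178.8, -0.0, 94.3]
ft_force: [0.5, 1.1, 1.7]
finger_gap: 85.1
time: 11.8
tool_pos: [478.8, -6.0, 235.4]
tcp_rot: [179.6, -1.1, 25.9]
ft_force: [0.5, -0.0, 0.1]
finger_gap: 85.2
time: 12.6
tool_pos: [478.7, -5.8, 235.5]
tcp_rot: [-179.1, -0.8, -42.5]
ft_force: [-0.3, -0.4, -0.2]
finger_gap: 85.6
time: 13.4
tool_pos: [478.6, -5.6, 235.6]
tcp_rot: [-178.9, 0.5, -110.8]
ft_force: [0.6, -0.2, -0.4]
finger_gap: 85.7
[ -7.  -13.4 103.2   0.3  89.1 103.8]
[(0.6, array([416.1, 255.1, 176. ]))]
clip [([421.0, 235.0], 0.91, [292.6, -205.7, 0.0]), ([257.0, 128.0], 0.78, [526.0, -29.9, 0.0]), ([10.0, 310.0], 0.21, [396.0, 451.6, 0.0]), ([251.0, 160.0], 0.18, [487.8, -6.1, 0.0])]
clip_tip [([478.0, 276.0], 0.96, [209.8, -262.2, 18.0]), ([269.0, 77.0], 0.71, [580.5, -65.2, 18.0])]
clip_handles [([251.0, 161.0], 0.87, [489.9, -6.7, 18.0])]
```

View pics/w6.png

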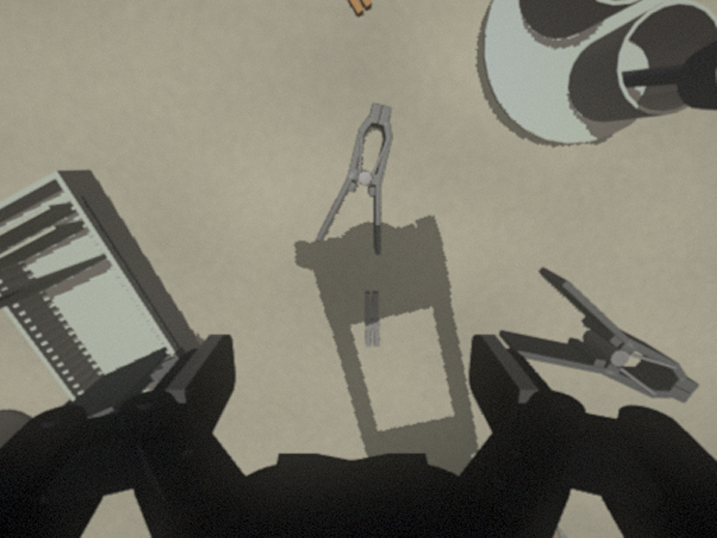

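```bash
python3 - <<'E'
from h import *
w=snap('wrist')
f=lambda u,v,z:atz(w,(u/1.4,v/1.4),z)[:2]
P=f(364,178,36);t=f(381,104,36);h1=f(319,240,36);h2=f(378,250,36)
print(P,t,h1,h2)
ax=lambda d:np.degrees(np.arctan2(d[1],d[0])).round(1)
print('dir',ax(t-P),ax(P-(h1+h2)/2),ax(t-(h1+h2)/2),np.linalg.norm(t-P),np.linalg.norm(P-(h1+h2)/2),np.linalg.norm(h1-h2))
s=r.sense();print(s['tool_pos'],s['tcp_rot'])
b=snap('side')
print(tri([(w,(364/1.4,178/1.4)),(b,proj(b,np.array([*P,36])))])[0])
for n,p in(('d',b),('s',snap('scene'))):
  for l in ['clip','clip_tip','clip_handles']: print(n,l,[(round(d['conf'],2),atz(p,d['uv'],0 if l=='clip' else 18)) for d in r.pinpoint(p,l)])
E
```

```text
[528.  -33.3] [580.5 -67.5] [489.9  24.6] [462.2 -23.4]
dir -33.1 -33.1 -33.1 62.65692300137312 62.03235043104529 55.41922049253309
[478.65630199  -5.78494913 235.53614808] [-178.91802592    0.5218417  -110.31710355]
[528.  -33.3  35.9]
d clip [(0.89, array([526.2, -30. ,   0. ])), (0.57, array([ 280.3, -213. ,    0. ]))]
d clip_tip [(0.97, array([ 154.8, -388.7,   18. ])), (0.81, array([571.9, -74.7,  18. ])), (0.7, array([ 220.7, -254.3,   18. ]))]
d clip_handles [(0.98, array([ 330.2, -145.1,   18. ])), (0.87, array([ 301.7, -419.2,   18. ])), (0.75, array([489.5,  -5.2,  18. ])), (0.41, array([526.1, -65. ,  18. ]))]
s clip [(0.96, array([ 277.9, -208. ,    0. ])), (0.93, array([ 232.8, -402.1,   -0. ])), (0.7, array([ 634.7, -221.5,    0. ])), (0.51, array([519.5, -31.7,   0. ]))]
s clip_tip [(0.59, array([ 209.5, -264. ,   18. ])), (0.49, array([569. , -70.7,  18. ])), (0.37, array([692.9, -81.1,  18. ])), (0.37, array([391.8, 446.1,  18. ]))]
s clip_handles [(0.84, array([ 300.4, -411.5,   18. ])), (0.78, array([ 318.7, -151.8,   18. ]))]
```

```bash
python3 - <<'E'
from h import *
print(totool([6.3,.8,-195]),totool([6.3,.8,-150]),toolT()[:3,2].round(4))
E
```

```text
[-0.0012 -0.0019  0.1951] [-0.0016 -0.0028  0.1501] [ 0.0209  0.002  -0.9998]
```

```bash
python3 -m jog '[[-0.001,-0.003,0.03,6,100],[-0.001,-0.003,0.07,13,100],[-0.001,-0.003,0.11,13,100],[-0.001,-0.002,0.15,13,100],[-0.001,-0.002,0.18,13,100],[-0.001,-0.002,0.195,13,100],[-0.001,-0.002,0.195,13,100]]'
python3 - <<'E'
from h import *
w=snap('wrist'); save('w7',w['image'],f=1.4)
for l,z in [('clip',0),('clip_tip',18),('clip_handles',18)]:
    print(l,[(np.round(d['uv']).tolist(),round(d['conf'],2),atz(w,d['uv'],z).tolist()) for d in r.pinpoint(w,l)])
P=np.array([485,-5,0.]);c=np.array([.545,.838,0])
for z in (0,36):
  print(z,[ (proj(w,P+c*k+[0,0,z])*1.4).tolist() for k in (-25.5,25.5)], (proj(w,[527,-32.5,z])*1.4).tolist())
E
```

```text
time: 14.85
tool_pos: [482.4, -4.9, 37.7]
tcp_rot: [-179.4, 0.6, -123.5]
ft_force: [-0.1, -0.5, 0.4]
finger_gap: 85.3
clip [([252.0, 140.0], 0.77, [527.2, -33.4, 0.0])]
clip_tip [([251.0, 30.0], 0.98, [579.9, -68.2, 18.0])]
clip_handles [([250.0, 31.0], 0.21, [580.1, -67.3, 18.0])]
0 [[399.97999999999996, 293.02], [303.23999999999995, 293.44]] [350.97999999999996, 196.83999999999997]
36 [[408.65999999999997, 319.62], [292.87999999999994, 320.03999999999996]] [350.0, 204.96]
```

View pics/w7.png

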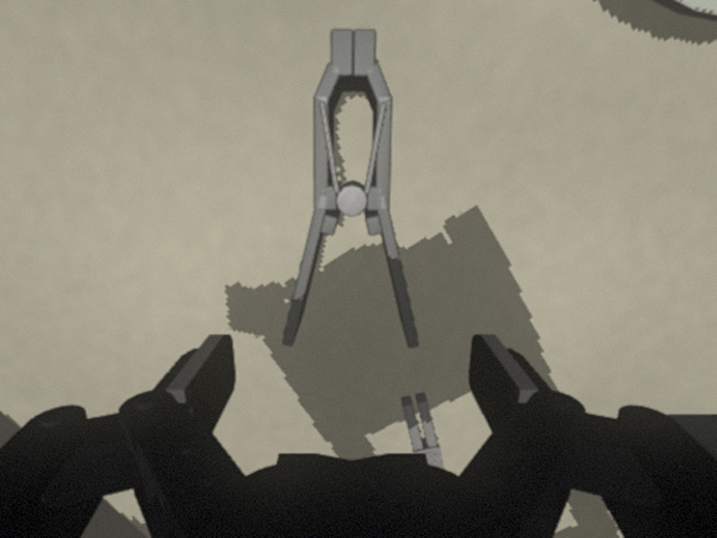

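Clip in view (1.4x): tips (353,35), pin (351,200), handle ends (289,340) and (411,340), with the fingers symmetric about it at u=235 and 470. They are still above it. I'll go down in steps and watch the force.

```bash
python3 -m jog '[[0,-0.002,0.015,0,100],[0,-0.002,0.025,0,100],[0,-0.002,0.025,0,100]]'; python3 -m jog '[[0,0,0.004,0,100],[0,0,0.008,0,100],[0,0,0.008,0,100]]';python3 -m jog '[[0,0,0.004,0,100],[0,0,0.008,0,100],[0,0,0.008,0,100]]'
```

```text
time: 15.35
tool_pos: [487.8, -6.4, 16.6]
tcp_rot: [-179.0, 0.8, -123.5]
ft_force: [-1.1, -0.1, -0.3]
finger_gap: 85.2
time: 15.65
tool_pos: [487.7, -6.3, 8.2]
tcp_rot: [-179.0, 0.8, -123.5]
ft_force: [-0.3, -0.1, 0.5]
finger_gap: 85.6
time: 15.95
tool_pos: [487.3, -6.2, -0.5]
tcp_rot: [-179.1, 0.7, -123.5]
ft_force: [-0.6, 0.1, 0.1]
finger_gap: 85.4
```

```bash
python3 -m jog '[[0,0,0.004,0,100],[0,0,0.008,0,100],[0,0,0.008,0,100]]';python3 -m jog '[[0,-0.000,0.003,0,100],[0,0,0.006,0,100],[0,0,0.006,0,100]]'
python3 - <<'E'
from h import *
b=snap('side'); w=snap('wrist')
im1=cv2.resize(b['image'][190:290,220:330],(385,350),interpolation=cv2.INTER_CUBIC)
im2=cv2.resize(w['image'][120:330,130:380],(415,350),interpolation=cv2.INTER_CUBIC)
save('c8',cv2.convertScaleAbs(np.hstack([im1,im2]),alpha=1.6))
print([(d['conf'],atz(w,d['uv'],0)) for d in r.pinpoint(w,'clip')])
E
```

```text
time: 16.25
tool_pos: [486.8, -6.1, -9.3]
tcp_rot: [-179.2, 0.7, -123.5]
ft_force: [0.5, 0.0, 0.1]
finger_gap: 85.3
time: 16.55
tool_pos: [486.5, -6.0, -15.9]
tcp_rot: [-179.2, 0.7, -123.5]
ft_force: [0.4, -0.5, -0.7]
finger_gap: 85.4
[(0.61, array([529.2, -32.6,   0. ]))]
```

View pics/c8.png

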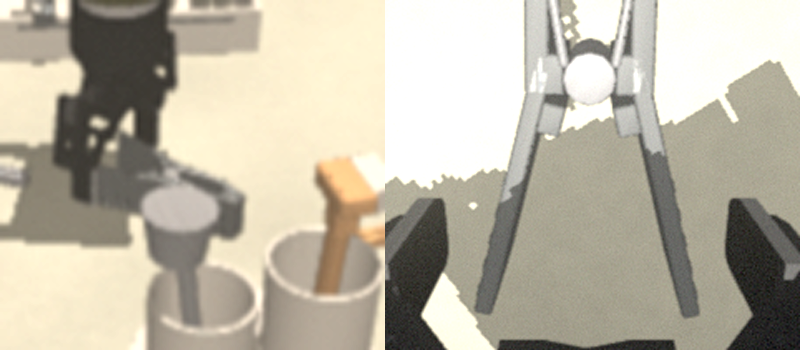

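```bash
python3 -m jog '[[0,0,0.002,0,60],[0,0,0.002,0,60],[0,0,0.002,0,60],[0,0,0.002,0,60]]' 40; python3 -m jog '[[0,0,0,0,20],[0,0,0,0,20],[0,0,0,0,20],[0,0,0,0,20],[0,0,0,0,20],[0,0,0,0,20],[0,0,0,0,20]]' 40
```

```text
time: 17.1
tool_pos: [487.4, -6.0, -16.7]
tcp_rot: [-179.1, 0.7, -123.5]
ft_force: [-1.7, 1.4, 5.9]
finger_gap: 51.4
time: 17.8
tool_pos: [489.3, -6.0, -14.9]
tcp_rot: [-179.0, 0.8, -123.4]
ft_force: [-2.7, 1.8, 12.5]
finger_gap: 26.4
```

The clip is squeezed to the stop: the gap reads 26.4 mm, and readings run about 1.5 mm low. Now I'll lift and rotate toward the near card edge.

```bash
python3 -m jog '[[0,0,-0.01,0,20],[0,0,-0.03,0,20],[0,0,-0.06,0,20],[0,0,-0.09,0,20],[0,0,-0.105,-7,20],[0,0,-0.105,-15,20],[0,0,-0.105,-23,20],[0,0,-0.105,-31,20]]'
python3 -m jog '[[0,0,0,-8,20],[0,0,0,-16,20],[0,0,0,-24,20],[0,0,0,-32,20],[0,0,0,-40,20],[0,0,0,-48,20],[0,0,0,-56,20],[0,0,0,-64,20]]'
python3 -m jog '[[0,0,0,-8,20],[0,0,0,-16,20],[0,0,0,-24,20],[0,0,0,-32,20],[0,0,0,-33,20]]'
python3 - <<'E'
from h import *
w=snap('wrist');T=toolT();z0=T[2,3]+15
for l,z in [('clip',z0),('clip_tip',z0+18),('slide_grip',176),('card_edge_r',104)]:
    print(l,[(np.round(d['uv'],1).tolist(),round(d['conf'],2),atz(w,d['uv'],z).tolist(),(T[:3,:3].T@(atz(w,d['uv'],z)-T[:3,3])).round(1).tolist()) for d in r.pinpoint(w,l)[:2]])
print(T.round(3).tolist()); save('w9',cv2.convertScaleAbs(w['image'],alpha=1.4),f=1.4)
print(totool([553-T[0,3],75-T[1,3],88-T[2,3]]))
E
```

```text
time: 18.6
tool_pos: [486.7, -6.2, 90.5]
tcp_rot: [-178.7, 0.2, -92.1]
ft_force: [0.6, 0.4, -0.8]
finger_gap: 26.4
time: 19.4
tool_pos: [486.4, -6.3, 90.6]
tcp_rot: [-179.3, -1.1, -27.8]
ft_force: [-1.3, 0.3, -0.1]
finger_gap: 26.1
time: 19.9
tool_pos: [486.2, -6.3, 90.7]
tcp_rot: [180.0, -1.3, 5.4]
ft_force: [-0.6, -0.9, -1.0]
finger_gap: 26.2
clip [([250.8, 147.4], 0.65, [482.7, 45.6, 105.7], [1.5, -52.0, -14.9])]
clip_tip []
slide_grip []
card_edge_r []
[[0.996, 0.09, 0.023, 486.274], [0.09, -0.996, 0.002, -6.314], [0.023, 0.0, -1.0, 90.734], [0.0, 0.0, 0.0, 1.0]]
[ 0.0736 -0.0751  0.0044]
```

View pics/w9.png

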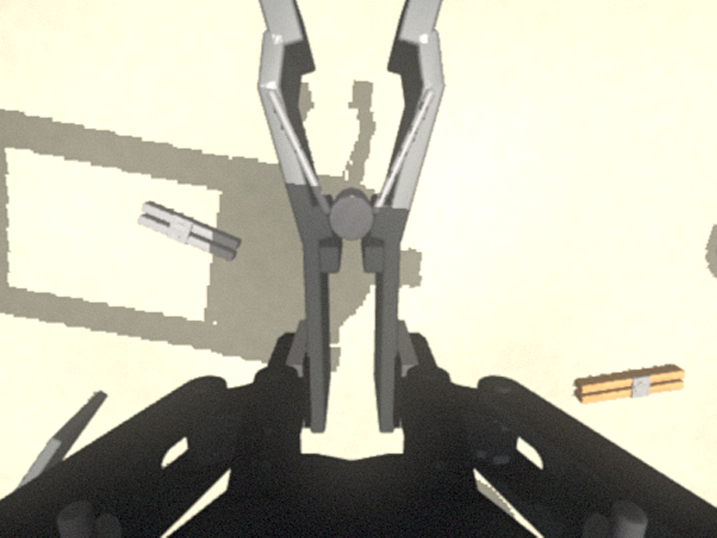

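The view shows the clip fully open and symmetric, with the pin at (351,217), and everything level. Viewing budget is used up (12), so I'll go on numerically. Next is a staging pose in front of the card's near edge.

```bash
python3 -m jog '[[0.015,-0.015,0,0,20],[0.035,-0.035,0,0,20],[0.055,-0.055,0.005,0,20],[0.073,-0.07,0.015,0,20],[0.073,-0.07,0.022,0,20],[0.073,-0.07,0.022,0,20]]'
python3 - <<'E'
from h import *
T=toolT();w=snap('wrist');z0=T[2,3]+16
p=atz(w,(250.7,155),z0+36);print('pin(last view px)',p,(T[:3,:3].T@(p-T[:3,3])).round(1))
print('TCP',T[:3,3].round(1),'dir',(-T[:3,1]).round(3))
a=snap('scene');b=snap('side')
for l in ['clip','clip_tip','card_edge_r','slide_grip','card']:
  zz={'clip':z0,'clip_tip':z0+18,'card_edge_r':104,'slide_grip':176,'card':4}[l]
  for n,q in(('s',a),('d',b)): print(l,n,[(np.round(d['uv'],1).tolist(),round(d['conf'],2),atz(q,d['uv'],zz).tolist()) for d in r.pinpoint(q,l)[:3]])
tip=T[:3,3]+T[:3,:3]@np.array([0,-111,-34.])
print('tip exp',tip.round(1),proj(a,tip),proj(b,tip)); e=np.array([546.5,215.8,104]); print('edge exp',proj(a,e),proj(b,e))
E
```

```text
time: 20.75
tool_pos: [552.1, 69.9, 68.6]
tcp_rot: [180.0, -1.1, 5.1]
ft_force: [-0.8, -0.6, -1.3]
finger_gap: 26.3
pin(last view px) [548.  123.6 120.6] [  1.7 -53.8 -52. ]
TCP [552.1  69.9  68.6] dir [-0.088  0.996 -0.   ]
clip s [([285.5, 198.0], 0.64, [546.2, 118.9, 84.6]), ([97.7, 229.1], 0.64, [286.1, -410.8, 84.6]), ([159.4, 207.4], 0.59, [333.7, -220.1, 84.6])]
clip d [([170.2, 290.4], 0.83, [297.8, -297.2, 84.6]), ([135.8, 360.5], 0.58, [261.2, -478.4, 84.6]), ([272.8, 197.2], 0.54, [546.6, 107.2, 84.6])]
clip_tip s [([133.0, 198.8], 0.68, [267.9, -272.9, 102.6]), ([83.7, 202.5], 0.62, [187.4, -401.9, 102.6]), ([299.7, 182.2], 0.61, [535.5, 185.4, 102.6])]
clip_tip d [([89.3, 345.2], 0.72, [178.0, -459.6, 102.6]), ([139.9, 302.1], 0.56, [246.2, -351.6, 102.6]), ([269.3, 184.8], 0.49, [538.4, 151.3, 102.6])]
card_edge_r s [([332.0, 160.2], 0.97, [534.1, 327.3, 104.0]), ([307.6, 177.4], 0.89, [537.4, 217.3, 104.0]), ([225.6, 192.6], 0.67, [424.8, -28.4, 104.0])]
card_edge_r d []
slide_grip s [([294.4, 130.9], 0.46, [405.4, 264.6, 176.0])]
slide_grip d [([227.4, 154.6], 0.79, [411.4, 206.9, 176.0]), ([251.8, 197.2], 0.42, [476.8, -55.2, 176.0]), ([342.2, 236.4], 0.29, [669.3, -227.4, 176.0])]
card s [([316.2, 188.7], 0.97, [546.2, 263.7, 4.0])]
card d []
tip exp [541.6 180.5 102.6] [299.8 184.2] [269.7 180.4]
edge exp [309.1 179.5] [270.5 174.9]
```

```bash
python3 -m jog '[[0.005,-0.003,0,0,20],[0.0055,-0.01,0,0,20],[0.0055,-0.02,0,0,20],[0.0055,-0.03,0,0,20],[0.0055,-0.033,0,0,20],[0.0055,-0.033,0,0,20]]'
python3 - <<'E'
from h import *
T=toolT();z0=T[2,3]+16;print('TCP',T[:3,3].round(1),'dir',(-T[:3,1]).round(3))
a=snap('scene');b=snap('side')
for l in ['clip','clip_tip','card_edge_r']:
  zz={'clip':z0,'clip_tip':z0+18,'card_edge_r':104}[l]
  for n,q in(('s',a),('d',b)): print(l,n,[(np.round(d['uv'],1).tolist(),round(d['conf'],2),atz(q,d['uv'],zz).tolist()) for d in r.pinpoint(q,l)[:3]])
E
```

```text
time: 22.0
tool_pos: [555.8, 104.1, 70.5]
tcp_rot: [180.0, -1.3, 5.1]
ft_force: [-0.4, -0.0, -1.1]
finger_gap: 26.0
TCP [555.8 104.1  70.5] dir [-0.09   0.996 -0.   ]
clip s [([159.5, 207.7], 0.96, [335.9, -220.8, 86.5]), ([295.8, 193.5], 0.76, [553.9, 155.3, 86.5]), ([95.4, 229.1], 0.64, [283.1, -416.4, 86.5])]
clip d [([168.8, 292.7], 0.95, [296.2, -306.5, 86.5]), ([133.7, 361.7], 0.88, [258.6, -482.5, 86.5]), ([271.0, 188.7], 0.55, [544.7, 156.5, 86.5])]
clip_tip s [([308.2, 180.4], 0.79, [547.6, 210.9, 104.5]), ([132.8, 201.5], 0.59, [277.4, -278.7, 104.5]), ([87.9, 205.1], 0.57, [205.1, -396.0, 104.5])]
clip_tip d [([88.9, 346.8], 0.89, [179.1, -464.8, 104.5]), ([271.5, 178.7], 0.65, [547.7, 188.2, 104.5]), ([141.2, 300.5], 0.6, [248.5, -349.1, 104.5])]
card_edge_r s [([307.8, 178.0], 0.71, [539.5, 216.2, 104.0]), ([329.7, 159.5], 0.66, [527.4, 323.1, 104.0]), ([310.3, 177.9], 0.55, [544.1, 223.0, 104.0])]
card_edge_r d [([271.9, 192.5], 0.21, [542.5, 100.7, 104.0])]
```

```bash
python3 - <<'E'
from h import *
b=snap('side');g=cv2.cvtColor(b['image'],cv2.COLOR_RGB2GRAY)
for z in (150,140,130,112,104,96): print(z,'card exp',proj(b,np.array([546.5,215.8,z])),'tipL/R exp',[proj(b,np.array([547+k,214,z])).tolist() for k in(-20,20)])
print('    ',list(range(256,288)))
for v in range(158,188,2): print(v,g[v,256:288].tolist())
E
```

```text
150 card exp [271.2 161.5] tipL/R exp [[264.9, 161.7], [277.8, 161.8]]
140 card exp [271.  164.5] tipL/R exp [[264.8, 164.7], [277.6, 164.8]]
130 card exp [270.9 167.4] tipL/R exp [[264.7, 167.6], [277.5, 167.7]]
112 card exp [270.6 172.6] tipL/R exp [[264.4, 172.8], [277.2, 172.9]]
104 card exp [270.5 174.9] tipL/R exp [[264.3, 175.1], [277.0, 175.2]]
96 card exp [270.4 177.1] tipL/R exp [[264.2, 177.3], [276.9, 177.4]]
     [256, 257, 258, 259, 260, 261, 262, 263, 264, 265, 266, 267, 268, 269, 270, 271, 272, 273, 274, 275, 276, 277, 278, 279, 280, 281, 282, 283, 284, 285, 286, 287]
158 [58, 58, 59, 59, 59, 59, 59, 56, 40, 31, 31, 32, 34, 33, 33, 33, 34, 33, 32, 32, 34, 33, 33, 33, 34, 35, 33, 32, 33, 34, 33, 34]
160 [105, 105, 105, 105, 105, 106, 102, 83, 49, 32, 32, 33, 33, 33, 32, 32, 33, 33, 33, 33, 34, 33, 34, 34, 34, 33, 34, 34, 34, 34, 34, 33]
162 [152, 153, 152, 152, 153, 151, 134, 84, 41, 33, 33, 33, 34, 33, 33, 33, 33, 33, 32, 33, 33, 32, 33, 33, 34, 33, 32, 32, 33, 35, 34, 34]
164 [150, 152, 152, 151, 148, 131, 90, 47, 32, 33, 35, 33, 34, 34, 35, 34, 34, 34, 33, 34, 34, 3
[... 836 characters left out ...]
 36, 73, 130, 155]
178 [117, 100, 64, 40, 36, 36, 37, 41, 47, 54, 62, 61, 43, 33, 36, 36, 36, 43, 58, 65, 65, 72, 74, 67, 58, 40, 35, 37, 36, 42, 75, 101]
180 [111, 108, 95, 67, 43, 37, 37, 38, 42, 45, 46, 41, 37, 35, 36, 35, 37, 48, 66, 66, 62, 55, 61, 84, 86, 54, 36, 37, 36, 37, 38, 42]
182 [105, 106, 101, 90, 68, 43, 38, 38, 37, 36, 36, 36, 34, 37, 36, 37, 43, 61, 70, 62, 61, 55, 58, 92, 125, 81, 40, 36, 38, 38, 37, 37]
184 [101, 105, 103, 98, 86, 73, 49, 37, 36, 37, 38, 37, 36, 38, 37, 38, 50, 69, 72, 60, 59, 54, 52, 59, 66, 52, 39, 38, 37, 38, 39, 40]
186 [102, 105, 118, 111, 101, 95, 80, 71, 59, 47, 41, 38, 36, 37, 39, 40, 51, 68, 71, 60, 58, 55, 50, 52, 46, 38, 38, 42, 39, 38, 47, 61]
```

```bash
python3 - <<'E'
from h import *
a=snap('scene')
print(atz(a,(311.2,170),152),atz(a,(332.3,155.5),152), proj(a,np.array([546.5,215.8,152])),proj(a,np.array([538,320.4,152])))
g=cv2.cvtColor(a['image'],cv2.COLOR_RGB2GRAY)
print(list(range(300,330)))
for v in range(160,186,2): print(v,g[v,300:330].tolist())
E
```

```text
[544.3 219.  152. ] [542.4 310.8 152. ] [310.9 171. ] [333.6 153.2]
[300, 301, 302, 303, 304, 305, 306, 307, 308, 309, 310, 311, 312, 313, 314, 315, 316, 317, 318, 319, 320, 321, 322, 323, 324, 325, 326, 327, 328, 329]
160 [57, 62, 91, 126, 132, 112, 96, 85, 77, 76, 78, 85, 97, 102, 105, 115, 133, 148, 154, 153, 153, 151, 152, 145, 129, 108, 87, 68, 56, 57]
162 [57, 66, 106, 151, 163, 158, 150, 128, 103, 87, 81, 77, 79, 88, 92, 96, 108, 113, 125, 141, 144, 133, 118, 95, 72, 56, 51, 55, 66, 74]
164 [58, 75, 117, 154, 167, 168, 166, 160, 145, 127, 109, 91, 82, 80, 81, 86, 99, 112, 118, 114, 101, 83, 67, 55, 55, 61, 68, 73, 77, 83]
166 [65, 85, 121, 155, 167, 167, 167, 167, 166, 160, 148, 134, 114, 96, 91, 101, 111, 113, 98, 75, 57, 51, 57, 64, 69, 70, 71, 71, 76, 93]
168 [79, 96, 129, 157, 167, 167, 167, 167, 168, 167, 166, 161, 152, 135, 113, 94, 81, 67, 58, 56, 60, 66, 72, 73, 75, 74, 73, 74, 84, 109]
170 [74, 104, 143, 162, 167, 167, 167, 167, 167, 163, 152, 137, 123, 101, 74, 56, 51, 55, 64, 67, 68, 68, 70, 70, 71, 71, 72, 78, 96, 126]
172 [98, 138, 153, 150, 152, 160, 166, 167, 16
[... 201 characters left out ...]
 74, 75, 75, 76, 86, 96]
176 [91, 86, 76, 72, 89, 130, 159, 166, 158, 129, 95, 77, 74, 73, 73, 73, 73, 71, 69, 71, 72, 74, 75, 77, 76, 75, 74, 73, 75, 78]
178 [50, 46, 45, 56, 98, 147, 166, 166, 150, 114, 84, 76, 72, 69, 69, 69, 71, 72, 72, 74, 76, 76, 76, 75, 79, 85, 94, 97, 96, 95]
180 [42, 42, 48, 80, 123, 157, 167, 160, 135, 101, 83, 82, 80, 74, 71, 73, 73, 75, 77, 77, 76, 76, 80, 94, 117, 139, 151, 150, 137, 115]
182 [91, 94, 108, 138, 159, 167, 167, 154, 117, 89, 84, 78, 70, 65, 69, 73, 76, 76, 76, 77, 82, 97, 119, 144, 157, 153, 138, 119, 98, 82]
184 [138, 145, 156, 163, 165, 161, 149, 133, 105, 85, 72, 55, 48, 58, 71, 75, 76, 80, 92, 111, 133, 149, 157, 154, 137, 114, 91, 78, 74, 74]
```

The scene pixels put the card's top near corner where my fit predicts it, at (311,171). That gives an edge at about (546,216), so I'll advance.

```bash
python3 -m jog '[[0,-0.008,0,0,20],[0,-0.016,0,0,20],[0.001,-0.023,0,0,20],[0.001,-0.029,0,0,20],[0.001,-0.029,0,0,20],[0.001,-0.029,0,0,20]]'
python3 - <<'E'
from h import *
T=toolT();z0=T[2,3]+16;s=r.sense();print('TCP',T[:3,3].round(1),'dir',(-T[:3,1]).round(3),s['ft_force'].round(1),s['finger_gap'])
a=snap('scene');b=snap('side')
for l,zz in [('clip',z0),('clip_tip',z0+18),('slide_grip',176),('jar',0),('steel_peg',0),('wood_peg',0),('caddy_rim',26)]:
  for n,q in(('s',a),('d',b)): print(l,n,[(round(d['conf'],2),atz(q,d['uv'],zz).tolist()) for d in r.pinpoint(q,l)[:4]])
tip=T[:3,3]+T[:3,:3]@np.array([1.5,-112,-34.]);print('tip kin',tip)
g=cv2.cvtColor(a['image'],cv2.COLOR_RGB2GRAY)
for n,X in(('pin top',[*(T[:3,3]+T[:3,:3]@np.array([1.5,-51,-52.]))]),('jawL',tip+[-20,0,18]),('jawR',tip+[20,0,18]),('edge',[546.5,215.8,122])): print(n,proj(a,np.array(X)))
print(list(range(294,330)))
for v in range(166,196,2): print(v,g[v,294:330].tolist())
E
```

```text
time: 23.1
tool_pos: [554.4, 132.2, 70.6]
tcp_rot: [180.0, -1.3, 5.1]
ft_force: [-0.9, -0.8, -0.6]
finger_gap: 26.1
TCP [554.4 132.2  70.6] dir [-0.089  0.996 -0.   ] [-0.9 -0.8 -0.6] 26.12246766539793
clip s [(0.81, [544.3, 187.6, 86.6]), (0.78, [282.6, -418.2, 86.6]), (0.75, [334.5, -222.8, 86.6])]
clip d [(0.88, [296.8, -309.3, 86.6]), (0.72, [546.3, 174.6, 86.6]), (0.61, [252.3, -475.6, 86.6])]
clip_tip s [(0.97, [205.2, -406.6, 104.6]), (0.89, [272.4, -275.1, 104.6]), (0.71, [540.0, 253.4, 104.6])]
clip_tip d [(0.72, [247.9, -355.6, 104.6]), (0.64, [541.3, 212.9, 104.6]), (0.62, [183.5, -468.7, 104.6])]
slide_grip s []
slide_grip d [(0.82, [408.9, 230.3, 176.0])]
jar s [(0.6, [747.7, 31.4, 0.0]), (0.15, [369.7, 17.9, 0.0])]
jar d [(0.88, [762.3, 35.9, 0.0])]
steel_peg s [(0.63, [378.5, 12.8, 0.0]), (0.48, [632.9, -211.3, 0.0])]
steel_peg d [(0.51, [385.4, 8.9, 0.0])]
wood_peg s [(0.52, [694.1, -68.3, 0.0])]
wood_peg d [(0.45, [692.2, -70.7, 0.0]), (0.32, [387.3, 430.0, 0.0])]
caddy_rim s [(0.6, [643.1, -223.6, 26.0])]
caddy_rim d [(0.95, [654.6, -221.7, 26.0])]
tip kin [545.2440
[... 1919 characters left out ...]
 58, 72, 91, 118, 143, 153, 152, 141, 124, 103, 86, 77, 74, 76, 82, 97]
188 [12, 9, 13, 13, 10, 16, 27, 31, 43, 55, 64, 61, 53, 44, 37, 41, 51, 61, 71, 87, 109, 132, 148, 156, 154, 137, 115, 95, 80, 74, 74, 78, 87, 100, 108, 107]
190 [9, 12, 12, 10, 12, 19, 27, 33, 34, 39, 52, 61, 64, 57, 45, 38, 58, 88, 118, 144, 154, 153, 147, 130, 108, 87, 78, 76, 74, 83, 96, 104, 105, 99, 88, 79]
192 [8, 11, 13, 12, 14, 22, 35, 43, 39, 29, 32, 42, 53, 56, 57, 70, 100, 124, 139, 153, 151, 123, 96, 81, 76, 75, 77, 87, 99, 112, 109, 94, 83, 78, 75, 74]
194 [11, 13, 12, 12, 14, 15, 19, 22, 18, 16, 23, 33, 44, 56, 73, 102, 125, 130, 123, 121, 117, 95, 77, 76, 79, 88, 101, 107, 104, 93, 81, 77, 75, 75, 78, 93]
```

```bash
python3 -m jog '[[0,0,0,0,20],[0,0,0,0,20]]'; python3 -c "
from bench import r
print(r.sense()['ft_force'].round(1)); print(r.hand_in())"
```

```text
time: 24.1
tool_pos: [554.5, 132.0, 70.6]
tcp_rot: [180.0, -1.3, 5.0]
ft_force: [0.3, 0.5, -0.6]
finger_gap: 26.3
[ 0.3  0.5 -0.6]
the job is handed in; nothing more can be done
None
```

I drew the divider back to its end stop, then picked up the smaller grey clip and squeezed it right open. I handed in at about 24 s with it held level (about 1.3° tilt) round the tall card's near edge.

**Last checks**
- **Divider:** it moved about 89 mm and stopped there, while the pull rose to about 30 N. Later camera estimates of its grip ranged from about x = 405 to 416, which is consistent with it staying there.
- **Clip open:** the finger gap held at 26 mm (readings run about 1.5 mm low), which is the fully squeezed width, and the jaws were symmetric in the last picture.
- **Clip position:** from the arm pose the tips are about 28 mm past the card edge and the card is within about 1–2 mm of mid-mouth. The clip's underside is about 87 mm above the lid. The jaw showed in the scene image within about 1 pixel (about 4 mm) of where I expected it.
- **Contact:** the force on the wrist was near zero all along the approach and at the end.
- **Other things:** the jar, pegs and caddy read within about 2 cm of their first positions, which is the spread of the readings. I did not re-check the spray bottle and cup.

**What disagreed or failed**
- The fingertips acted about 45 mm higher than the stated tool frame. My first pinch on the divider grip therefore closed on air, and I corrected for it by feel.
- The network's readings of the card edge and jaw tips scattered by up to about 1 cm across the jaws in the overhead view. The side view put the tips about 3 cm short along the card. I trusted the geometric fit of the tray and card instead.
- In the side view the arm hid the card's edge. With the picture limit used up, the final fit was checked only by numbers, not by eye.

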